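# Close and lock the spice mill

## Task

Close the spice mill: put its small knobbed lid into the mill's mouth, fully home and level, and only then turn the slim locking ring, the one with the lug, anticlockwise seen from above, until you feel it bear snugly on its hidden spring pad, without forcing it, and let go. Do not touch the fixed rings above and below it with the gripper, and leave the other things on the counter where they are.

Things in the scene. Friction and masses are not known exactly. Their poses are not given: they have to be found in the camera images.
- mill: Fixed spice mill: grey round base (foot 156 mm wide, drip rim 120 mm wide at 72 mm height, then a 100 mm wide step up to 80 mm) under three rings, all 92 mm in diameter, on one vertical axis: lower fixed ring 80 to 95 mm over the counter, turning ring 95.5 to 107.5, fixed mouth ring 108 to 124. Origin on the axis at counter height, z up; yaw varies.
- lower_ring: The lower fixed ring, 92 mm diameter, 15 mm high; origin at the centre of its underside. Not to be touched by the gripper.
- mouth_ring: The upper fixed ring around the mill's mouth, 92 mm outside, 59.6 mm bore, 16 mm high; origin at the centre of its underside. Not to be touched by the gripper (the lid rests on it).
- mouth (a point): Centre of the mouth, on the mill's axis at the level of the mouth ring's top face (124 mm over the counter). The bore below it is 16 mm deep.
- lug (a point): Centre of the upright tab of the turning ring's lug, 65 mm from the mill's axis. Tab: 22 mm long radially (54 to 76 mm from the axis), 10 mm thick across (the turning direction), 95.5 to 119.5 mm over the counter; a 12 mm high neck joins it to the ring. Frame x points radially outwards, z up. It starts on the robot's right or far right side.
- lock_ring (a joint): Angle of the turning ring in rad, growing anticlockwise seen from above; starts at 0 to 0.3. The ring is stiff and stays where it is left: turning takes a steady 0.6 N m about the mill's axis, 9 N pushed at the middle of the lug (a lug pinched tightly takes part of it as a twist about the vertical, seen as wrist moment). It meets its hidden spring pad at 0.75 to 1.15, differing each time.
- pad_seat: Seat of the hidden spring pad inside the rings; origin on the mill's axis, so it does not tell the pad's angle, which can only be felt. From contact on, the moment rises above the steady 0.6 N m by 0.092 N m (1.4 N at the lug) per mm of lug travel. Snug: 1.2 to 4.9 mm, a rise of 0.11 to 0.45 N m (pad force 2.5 to 12 N, 39 mm from the axis); 0.27 is best, over 0.55 is forced. The ring then stays.
- lid_knob (a point): Centre of the knob of the mill's steel lid, 32 mm above its underside. From below: plug 56 mm diameter, 14 mm high, foot chamfered 4 mm; flange 72 mm diameter, 5 mm thick; plain round knob 24 mm diameter, 26 mm high. 0.15 to 0.3 kg, stands upright on its plug. When home, the flange lies on the mouth ring and this point is 18 mm above mouth.
- pot_lid_knob (a point): Bystander: centre of the knob of a larger steel pot lid (108 mm flange, 41 mm high in all, knob 20 mm diameter and 22 mm high, this point 30 mm above its underside). It may stand on either side of the mill. Leave alone.
- spice_jar: Bystander: glass jar, 48 mm diameter, 85 mm high; origin at the centre of its underside.
- salt_jar: Bystander: glass jar, 48 mm diameter, 85 mm high; origin at the centre of its underside.
- steel_cup: Bystander: steel cup, 72 mm diameter at the rim, 70 mm high; origin at the centre of its underside.
- sauce: Bystander: sauce bottle, 60 mm diameter, 170 mm high; origin at the centre of its underside.
- spoon: Bystander: wooden spoon lying on the counter.

How it is judged:
On the way, in this order (a step that is already met when the one before it is completed fails the run):
1. the lid sits fully home in the mill's mouth (horizontal distance between lid_knob and mouth below 0.004 m and z of lid_knob in the frame of mouth between 0.0155 and 0.0205 m and angle between lid_knob's own z axis and vertical below 0.06 rad), for 0.2 s.
2. with the lid in, the ring is turned until it bears snugly on its pad (contact force between lock_ring and pad_seat above 2.5 N), for 0.2 s.
At the end, for the whole second after the job is handed in: The lid is home in the mouth (centred within 4 mm, its flange on the mouth ring within 2.5 mm, level within 0.06 rad), the ring is at rest and bears snugly on its pad (pressing on it with 2.5 to 12 N) (all of step 1 and contact force between lock_ring and pad_seat between 2.5 and 12 N and velocity of joint lock_ring between -0.02 and 0.02 rad/s); the robot touches nothing.
It fails at once if the gripper or arm touches a fixed ring next to the turning ring (over 1 N) (contact force between any of the fingers, the arm and lower_ring above 1 N or contact force between any of the fingers, the arm and mouth_ring above 1 N).
It fails at once if the ring is forced: it presses on its pad with more than 15 N (contact force between lock_ring and pad_seat above 15 N).
It fails at once if a bystander is moved by more than 20 mm (distance of any of pot_lid_knob, spice_jar, salt_jar, steel_cup, sauce, spoon from where it was at the start of the episode above 0.02 m).
It also fails if it takes over 72 s, if anything falls off the work surface, if the arm or the gripper's body presses on something with over 40 N, if the wrist force passes 120 N, or if a joint passes its speed limit or range.

## Robot

A 7-joint arm with a two-finger parallel gripper is mounted at the origin on the work surface. World frame = base frame: x ahead of the robot, y to its left, z up, the work surface at z = 0. Lengths are in m, angles in rad, forces in N, time in s.
With the tool pointing down it reaches from about 0.425 to 0.875 m from the base axis. Payload 9.9 kg.
Tool frame: the origin (TCP) lies midway between the tips of the shut fingers; the grasp point (between the pads) lies 19 mm behind it; z points along the fingers, x is the direction in which the jaws open and shut, and the axes are right-handed (so a half turn about z gives the same grasp; the last joint's range is limited). The gripper opens to 85 mm and grips with 20 to 120 N. Pads are 22 mm wide; open, the fingers measure 114 mm over their backs; the gripper's body (76 mm by 85 mm) begins 54 mm behind the grasp point. The pads swing forward as they close: fully open they stand 13 mm farther back than shut.
Start: joints at [-1.229, 0.576, 0.025, 1.437, -0.015, 1.129, -0.057], TCP at [0.279, 0.615, 0.231] pointing down, gripper open.
Joint ranges: [-2.76, 2.76], [-0.34, 2.15], [-1.52, 1.57], [0.19, 2.46], [-1.09, 4.23], [0.17, 1.99], [-2.82, 2.82]. Speed limits (rad/s): [2.22, 2.22, 3.01, 3.01, 3.14, 3.14, 3.14].

## Interface

Orientations are given as a rotation vector (axis times angle).
In Python, from bench import * gives the robot as it stands.
- The arm moves only by the tool carry_out, never from a script. Its argument "rows" is a list of rows, each a list of 3 entries, a list of its own where there are three numbers: the shift along the world's x, y, z in units of 40 mm (1.0 is 40 mm), then the turn, a rotation vector about the world's x, y, z in units of 8 degrees (1.0 is 8 degrees), then the opening, from 0 (shut) to 1 (fully open). In form: [[[x, y, z], [rx, ry, rz], claw], ...]. A call has 1 to 8 rows; each row is the pose to reach, as a shift and turn from the pose commanded when the call began; what a row does not reach only later rows make up. A row lasts 1/10 s, in which the tool goes at most 50 mm and 8.59 degrees, less where a joint would pass 70% of its speed; a pose out of reach is approached as far as the arm can. A call with a gripper value outside its range is refused whole. The fingers move at their own pace and stop on an object; "newtons" is the grip in N (left out, the last holds). Time passes only in rows, so rows that repeat a pose let the fingers close. It gives the time, the measured TCP pose, the force and the opening at its end, in the units of the state.
- get_obs(): the state, without advancing time (a new reading comes with each control period).
- read_camera(name): name is "side" or "top" or "wrist"; returns (picture, depth): 480x640x3 uint8, blue, green, red; 480x640 float32, m along the optical axis (not along the pixel's ray), 0 where there is no reading.
- camera_params(name): a dict with "vertical_fov" (degrees; the focal length in pixels is half the picture's height over the tangent of half this angle, whatever the lens; pixels are square), "cx", "cy" (the principal point, pixels), "R" (3x3) and "t" (3): a world point X has camera coordinates R X + t. Camera axes: x right, y down, z forward; pixel columns grow to the right and rows downward; lengths in m; the calibration is good to about 2 mm. A picture is of the moment at which its call begins: read the wrist's pose just before it. camera_params takes no time and is no camera call; for the wrist camera it gives the pose at the moment of the call.
- hand_in(): hands the job in, once; it reports no verdict.
Trained networks look in the newest picture that a camera, given by its name, has taken for a name from the list of things; names that differ only in an ending like _2 or _b are one class to them, and where a whole thing is asked for, a point or a joint stands for the part that bears it (a point fixed in the world has none). Each returns a list of dicts, best first, with "confidence" (0 to 1); they miss things now and then, are a little off and sometimes report something else, mostly with a low value. They report only what shows in the picture. A call takes as long as a camera call.
- recognise(camera, thing): "centre" ([x, y, z] in m, in world coordinates, good to about 4 mm: the middle of the surface that is visible of it).
The state is a dict: "t": time; "joints": joint angles; "qvel": joint speeds; "effort": joint torques, N m; "tool_pos": TCP position; "ee_rot": TCP orientation; "contact_force": force on the tool from outside, world axes, zero at the start; "torque": the same for the moment, N m; "width": finger opening in m.
Only numpy, scipy, OpenCV 4.12 (cv2) and the standard library are available. Lean on these libraries where they do the work, as an engineer would, in place of code of your own. Each camera call takes 0.05 s, during which the arm holds its last target.

## Working session

There is one attempt and no reset: what is moved stays moved. The work goes in short steps, Python scripts to look and compute and a tool call to move; the robot and the scene stay as the last step left them, time stands still between calls to the robot, and variables do not carry over. Pictures are saved under pics/ and viewed, and the job is handed in when it is done.

Besides the shell and the picture viewer there is one more tool, called after "Emit:" in YAML: its name, and indented under it one key for each argument. carry_out: Moves the arm, as the interface text tells. Its arguments: {"type":"object","properties":{"rows":{"type":"array","items":{"type":"array"}},"newtons":{"type":"number"}},"required":["rows"]}

```bash
mkdir -p pics; ls; python3 - <<'E'
from bench import *
import cv2
print(get_obs())
for n in ("side","top"):
    p,d=read_camera(n); cv2.imwrite(f"pics/{n}0.png",p)
    c=camera_params(n); print(n,c)
E
```

```text
pics
{'t': 0.0, 'joints': array([-1.22878984,  0.57651797,  0.02483665,  1.43794625, -0.01495311,
        1.12897812, -0.05649902]), 'qvel': array([ 0.00126624, -0.00162421, -0.00147667, -0.00013719, -0.00035652,
        0.00150587,  0.00043176]), 'effort': array([ 8.69829710e-04, -7.65759873e+01,  2.25068316e+00, -2.85950911e+01,
        1.53435068e-02,  1.29390409e-02, -3.45064700e-05]), 'tool_pos': array([0.27862616, 0.61430068, 0.23043851]), 'ee_rot': array([ 2.63977495e+00,  1.70143322e+00, -2.08555381e-03]), 'contact_force': array([ 0.6071612 ,  0.63616221, -0.12894937]), 'torque': array([0.00293753, 0.02435098, 0.02213237]), 'width': 0.08558104497471675}
side {'vertical_fov': 44.10409998349563, 'cx': 320.11634038098606, 'cy': 248.9339325418681, 'R': array([[ 0.69064877, -0.723134  ,  0.00902805],
       [-0.37982789, -0.37333164, -0.84637714],
       [ 0.61541454,  0.58112022, -0.5325075 ]]), 't': array([-0.43831076,  0.30213682,  0.98099745])}
top {'vertical_fov': 57.560604932499885, 'cx': 316.5834878957397, 'cy': 242.9468883215231, 'R': array([[-6.98319565e-02, -9.97558524e-01, -6.98644767e-04],
       [-9.76382104e-01,  6.84930536e-02, -2.04906537e-01],
       [ 2.04454115e-01, -1.36268801e-02, -9.78781295e-01]]), 't': array([0.02926258, 0.61939342, 0.94503557])}
```

View pics/side0.png

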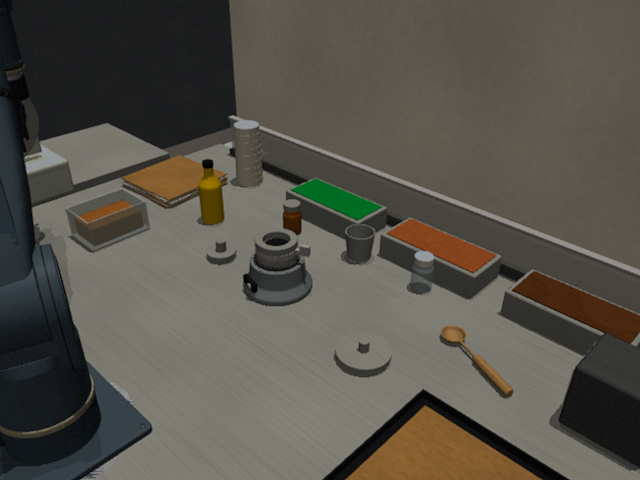

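View pics/top0.png

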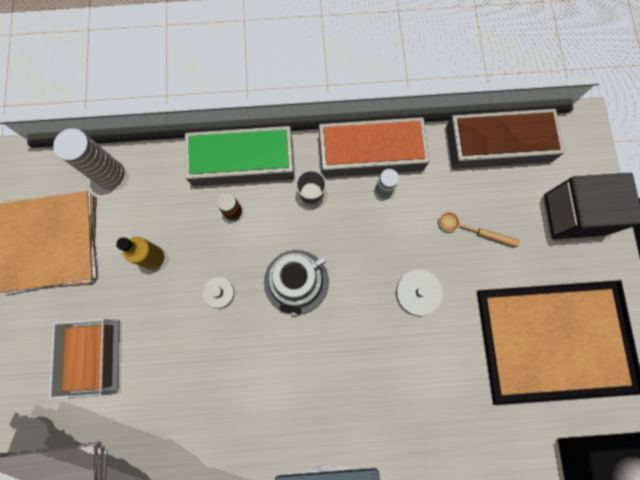

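```bash
python3 - <<'E'
from bench import *
import cv2
for n in ("top","side"):
    read_camera(n)
    for th in ("mill","mouth_ring","lug","lid_knob","pot_lid_knob","spice_jar","salt_jar","steel_cup","sauce","spoon"):
        print(n,th,[(r["confidence"].__round__(2),[round(float(v),4) for v in r["centre"]]) for r in recognise(n,th)][:3])
E
```

```text
top mill [(0.87, [0.5297, 0.0366, 0.0805])]
top mouth_ring [(0.64, [0.5402, 0.0448, 0.129])]
top lug [(0.97, [0.5442, 0.0341, 0.1074])]
top lid_knob [(0.74, [0.5299, 0.2195, 0.019]), (0.61, [0.6401, -0.3944, 0.0155])]
top pot_lid_knob [(0.93, [0.4936, -0.2468, 0.0215]), (0.59, [0.543, 0.0355, 0.1072])]
top spice_jar [(0.68, [0.7212, 0.1792, 0.0877])]
top salt_jar [(0.91, [0.7522, -0.1908, 0.0846])]
top steel_cup [(0.61, [0.7769, -0.0119, 0.0328])]
top sauce [(0.58, [0.6188, 0.3732, 0.1113])]
top spoon [(0.65, [0.6415, -0.3918, 0.0113])]
side mill [(0.78, [0.5121, 0.0053, 0.0731]), (0.25, [0.5355, 0.0316, 0.1283])]
side mouth_ring []
side lug [(0.93, [0.5417, 0.0089, 0.1073])]
side lid_knob [(0.85, [0.5224, 0.2202, 0.0186])]
side pot_lid_knob [(0.6, [0.4897, -0.256, 0.0184]), (0.41, [0.7442, -0.2055, 0.0559])]
side spice_jar [(0.93, [0.7206, 0.1689, 0.0559]), (0.52, [0.5335, 0.0348, 0.1256]), (0.29, [0.7514, -0.017, 0.0495])]
side salt_jar [(0.55, [0.7422, -0.202, 0.0548])]
side steel_cup [(0.98, [0.7516, -0.0154, 0.0514])]
side sauce [(0.59, [0.6136, 0.3661, 0.0814])]
side spoon [(0.6, [0.7523, -0.0156, 0.048]), (0.48, [0.511, 0.007, 0.0901])]
```

```bash
cat > h.py <<'E'
from bench import *
import numpy as np, cv2
from scipy.optimize import least_squares
def cloud(n):
    p,d=read_camera(n); c=camera_params(n)
    f=240/np.tan(np.radians(c["vertical_fov"]/2))
    v,u=np.mgrid[:480,:640]
    X=np.stack([(u-c["cx"])/f*d,(v-c["cy"])/f*d,d],-1)
    W=(X-c["t"])@c["R"]
    W[d<=0]=np.nan
    return p,d,W
def circ(P,r=None):
    if r: g=lambda q:np.hypot(P[:,0]-q[0],P[:,1]-q[1])-r
    else: g=lambda q:np.hypot(P[:,0]-q[0],P[:,1]-q[1])-q[2]
    return least_squares(g,[*P.mean(0)[:2],0.03],loss="soft_l1",f_scale=0.001).x
def sel(W,c,r,z0,z1):
    m=(np.hypot(W[...,0]-c[0],W[...,1]-c[1])<r)&(W[...,2]>z0)&(W[...,2]<z1)
    return W[m]
E
python3 - <<'E'
from h import *
for n in ("top","side"):
    p,d,W=cloud(n); np.save(n+".npy",W)
    for nm,c,r,z0,z1 in (("mouth",(.537,.035),.05,.119,.13),("lugtop",(.545,-.03),.035,.112,.128),("knobtop",(.525,.22),.03,.038,.055),("flange",(.525,.22),.05,.012,.028)):
        P=sel(W,c,r,z0,z1); print(n,nm,len(P),P.mean(0).round(4),np.median(P,0).round(4),P.min(0).round(3),P.max(0).round(3),"midxy",((P.min(0)+P.max(0))/2).round(4))
E
```

```text
top mouth 791 [0.54   0.0395 0.1243] [0.5385 0.0381 0.1244] [ 0.496 -0.004  0.119] [0.587 0.085 0.13 ] midxy [0.5413 0.0405 0.1244]
top lugtop 98 [ 0.5563 -0.0092  0.1217] [ 0.562  -0.008   0.1214] [ 0.527 -0.029  0.112] [0.577 0.004 0.128] midxy [ 0.5523 -0.0126  0.1199]
top knobtop 93 [0.5285 0.2257 0.0453] [0.5283 0.2262 0.0451] [0.518 0.214 0.038] [0.539 0.238 0.05 ] midxy [0.5287 0.2263 0.0441]
top flange 636 [0.5282 0.2252 0.0195] [0.5269 0.2234 0.0194] [0.494 0.19  0.014] [0.564 0.262 0.027] midxy [0.5291 0.2262 0.0204]
side mouth 544 [0.5365 0.0371 0.1237] [0.536  0.0355 0.124 ] [ 0.492 -0.006  0.119] [0.586 0.084 0.128] midxy [0.5391 0.0392 0.1237]
side lugtop 140 [ 0.5516 -0.009   0.1191] [ 0.5543 -0.0043  0.119 ] [ 0.525 -0.029  0.112] [0.579 0.004 0.127] midxy [ 0.5517 -0.0121  0.1196]
side knobtop 66 [0.5252 0.2239 0.0446] [0.525  0.2239 0.0451] [0.513 0.212 0.039] [0.541 0.239 0.051] midxy [0.527  0.2258 0.045 ]
side flange 352 [0.5226 0.22   0.0197] [0.5196 0.2178 0.0195] [0.49  0.189 0.013] [0.564 0.262 0.028] midxy [0.5266 0.2257 0.0207]
```

```bash
python3 - <<'E'
from h import *
for n in ("top","side"):
    W=np.load(n+".npy")
    A=(.540,.040)
    P=sel(W,A,.055,.121,.128)
    # outer edge points by angular bins
    th=np.arctan2(P[:,1]-A[1],P[:,0]-A[0]); r=np.hypot(P[:,1]-A[1],P[:,0]-A[0])
    b=np.floor(th/(np.pi/18)); 
    O=np.array([P[b==k][r[b==k].argmax()] for k in np.unique(b)]); I=np.array([P[b==k][r[b==k].argmin()] for k in np.unique(b)])
    print(n,"outer",circ(O).round(4),"inner",circ(I).round(4))
    c=circ(O)[:2]
    P=sel(W,c,.085,.111,.125); r=np.hypot(*(P[:,:2]-c).T); P=P[(r>.052)];
    th=np.arctan2(P[:,1]-c[1],P[:,0]-c[0]);r=np.hypot(*(P[:,:2]-c).T)
    print(" lug n",len(P),"ang",np.median(th).round(3),th.min().round(3),th.max().round(3),"r",r.min().round(3),r.max().round(3),P.mean(0).round(4))
    P=sel(W,(.528,.226),.05,.014,.026)
    A=(.528,.226);th=np.arctan2(P[:,1]-A[1],P[:,0]-A[0]); r=np.hypot(P[:,1]-A[1],P[:,0]-A[0]); b=np.floor(th/(np.pi/18))
    O=np.array([P[b==k][r[b==k].argmax()] for k in np.unique(b)]); print(" lid outer",circ(O).round(4))
E
```

```text
top outer [0.5417 0.0412 0.0453] inner [0.5413 0.0415 0.0303]
 lug n 53 ang -1.138 -1.219 -1.054 r 0.054 0.075 [ 0.5685 -0.0174  0.1189]
 lid outer [0.5288 0.2262 0.0355]
side outer [0.5396 0.0407 0.0458] inner [0.5392 0.04   0.0299]
 lug n 61 ang -1.168 -1.251 -1.014 r 0.053 0.075 [ 0.5663 -0.0196  0.1167]
 lid outer [0.5262 0.2252 0.0354]
```

Emit:
carry_out:
  rows:
    - [[6.2,-9.72,-1],[0,0,-5],1]
    - [[6.2,-9.72,-1],[0,0,-5],1]
    - [[6.2,-9.72,-1],[0,0,-5],1]
    - [[6.2,-9.72,-1],[0,0,-5],1]
    - [[6.2,-9.72,-1],[0,0,-5],1]
    - [[6.2,-9.72,-1],[0,0,-5],1]
    - [[6.2,-9.72,-1],[0,0,-5],1]
    - [[6.2,-9.72,-1],[0,0,-5],1]

```text
t: 2.1
tool_pos: [0.494, 0.2772, 0.1968]
ee_rot: [-3.063, -0.697, -0.001]
contact_force: [1.0, 0.2, -0.5]
width: 0.0852
```

Emit:
carry_out:
  rows:
    - [[0,0,0],[0,0,0],1]
    - [[0,0,0],[0,0,0],1]

```text
t: 2.3
tool_pos: [0.4939, 0.2774, 0.1968]
ee_rot: [3.065, 0.691, 0.0]
contact_force: [-0.3, 0.0, 0.3]
width: 0.0854
```

```bash
python3 - <<'E'
from h import *
from scipy.spatial.transform import Rotation as R
o=get_obs(); print(o["tool_pos"],o["ee_rot"],R.from_rotvec(o["ee_rot"]).as_matrix().round(3),o["contact_force"],o["torque"],o["joints"].round(3))
p,d,W=cloud("wrist"); cv2.imwrite("pics/w1.png",p)
c=camera_params("wrist");print(c)
E
```

```text
[0.49390393 0.27743045 0.19681831] [3.06465568e+00 6.90889581e-01 2.65281521e-04] [[ 0.903  0.429  0.   ]
 [ 0.429 -0.903  0.   ]
 [ 0.     0.    -1.   ]] [-0.3124167   0.0491589   0.31766336] [0.0189403  0.02787328 0.00180859] [-0.75   0.458  0.232  1.784 -0.128  0.915 -0.02 ]
{'vertical_fov': 71.20301913684874, 'cx': 318.17005747367335, 'cy': 239.09806245495668, 'R': array([[ 9.01944064e-01,  4.31852661e-01,  4.30291463e-04],
       [ 4.13594174e-01, -8.64096181e-01,  2.86840807e-01],
       [ 1.24244779e-01, -2.58536397e-01, -9.57978166e-01]]), 't': array([-0.56592485,  0.01013327,  0.35723487])}
```

View pics/w1.png

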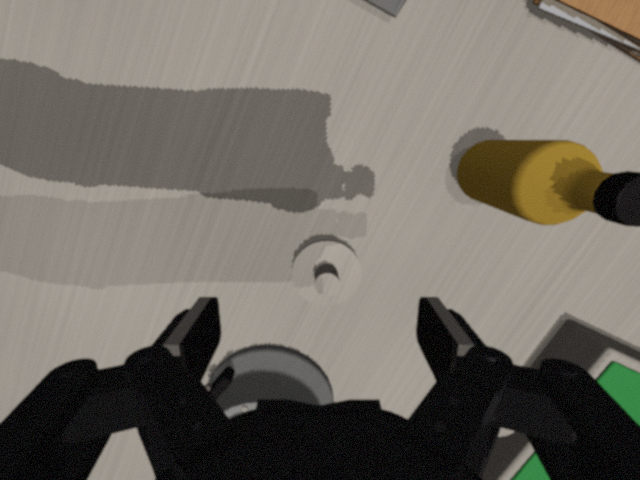

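```bash
python3 - <<'E'
from h import *
p,d,W=cloud("wrist")
P=sel(W,(.528,.226),.03,.040,.055); print(len(P),P.mean(0).round(4),((P.min(0)+P.max(0))/2).round(4))
P=sel(W,(.528,.226),.05,.014,.026); A=(.528,.226)
th=np.arctan2(P[:,1]-A[1],P[:,0]-A[0]); r=np.hypot(P[:,1]-A[1],P[:,0]-A[0]); b=np.floor(th/(np.pi/18))
O=np.array([P[b==k][r[b==k].argmax()] for k in np.unique(b)]); print(len(P)," lid outer",circ(O).round(4), P[:,2].mean())
E
```

```text
496 [0.5274 0.2284 0.0448] [0.5278 0.2278 0.0437]
2974  lid outer [0.5278 0.2277 0.036 ] 0.01904301306020978
```

Emit:
carry_out:
  rows:
    - [[0.84,-1.27,-1.5],[0,0,0],1]
    - [[0.84,-1.27,-1.5],[0,0,0],1]
    - [[0.84,-1.27,-2.5],[0,0,0],1]
    - [[0.84,-1.27,-3.5],[0,0,0],1]
    - [[0.84,-1.27,-4.2],[0,0,0],1]
    - [[0.84,-1.27,-4.37],[0,0,0],1]
    - [[0.84,-1.27,-4.37],[0,0,0],1]
    - [[0.84,-1.27,-4.37],[0,0,0],1]

```text
t: 3.2
tool_pos: [0.5273, 0.229, 0.0232]
ee_rot: [-3.063, -0.698, -0.003]
contact_force: [-0.1, -0.9, 0.5]
width: 0.0854
```

Emit:
carry_out:
  newtons: 40
  rows:
    - [[0,-0.02,0],[0,0,0],0]
    - [[0,-0.02,0],[0,0,0],0]
    - [[0,-0.02,0],[0,0,0],0]
    - [[0,-0.02,0],[0,0,0],0]
    - [[0,-0.02,0],[0,0,0],0]
    - [[0,-0.02,0],[0,0,0],0]
    - [[0,-0.02,0],[0,0,0],0]
    - [[0,-0.02,0],[0,0,0],0]

```text
t: 4.0
tool_pos: [0.5269, 0.2273, 0.0225]
ee_rot: [-3.063, -0.696, -0.001]
contact_force: [-1.7, -0.1, 6.2]
width: 0.0225
```

```bash
python3 - <<'E'
from h import *
o=get_obs(); print(o["tool_pos"],o["ee_rot"],o["contact_force"],o["width"])
p,d,W=cloud("wrist"); cv2.imwrite("pics/w2.png",p)
p,d,W=cloud("side"); cv2.imwrite("pics/s2.png",cv2.resize(p[160:340,150:390],None,fx=3,fy=3))
E
```

```text
[0.52691054 0.22727567 0.02250295] [-3.06322177e+00 -6.95914906e-01 -9.56335602e-04] [-1.74360191 -0.10372796  6.20893669] 0.022478714272322398
```

View pics/w2.png

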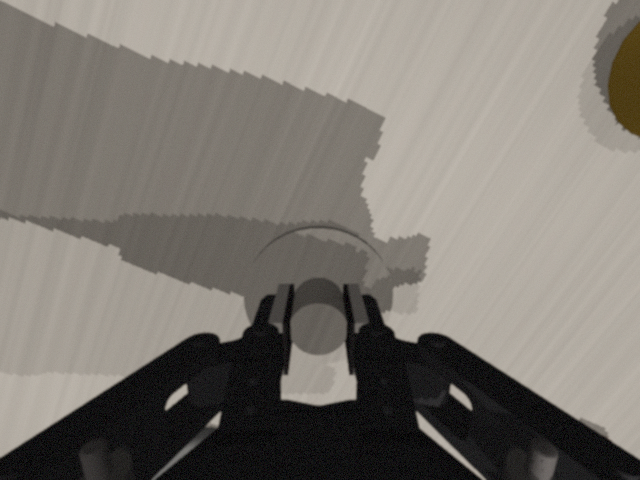

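View pics/s2.png

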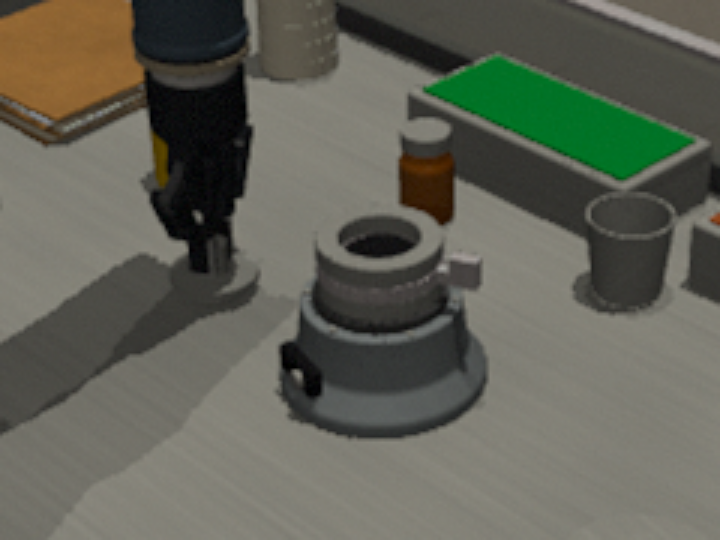

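Emit:
carry_out:
  rows:
    - [[0,0,0.5],[0,0,0],0]
    - [[0,0,1.5],[0,0,0],0]
    - [[0,0,2.7],[0,0,0],0]
    - [[0,0,3.7],[0,0,0],0]
    - [[0,0,4],[0,0,0],0]
    - [[0.1,-1.2,4],[0,0,0],0]
    - [[0.2,-2.3,4],[0,0,0],0]
    - [[0.2,-2.3,4],[0,0,0],0]

```text
t: 4.9
tool_pos: [0.5347, 0.1274, 0.1816]
ee_rot: [3.063, 0.682, -0.002]
contact_force: [-0.6, 0.5, -2.0]
width: 0.0226
```

```bash
python3 - <<'E'
from h import *
o=get_obs(); T=o["tool_pos"];print(o["tool_pos"],o["ee_rot"],o["contact_force"],o["width"])
for n in ("wrist","top","side"):
    o=get_obs(); T=o["tool_pos"]
    p,d,W=cloud(n); cv2.imwrite(f"pics/{n}3.png",p)
    # flange of lid: z about T.z-.022+.019
    z=T[2]-.003
    P=sel(W,T,.05,z-.006,z+.006)
    print(n,T.round(4),len(P))
    if len(P)<20: continue
    A=T;th=np.arctan2(P[:,1]-A[1],P[:,0]-A[0]); r=np.hypot(P[:,1]-A[1],P[:,0]-A[0]); b=np.floor(th/(np.pi/18))
    O=np.array([P[b==k][r[b==k].argmax()] for k in np.unique(b)]); print(len(O)," lid outer",circ(O).round(4),circ(O,.036).round(4)[:2],P[:,2].mean().round(4))
    q=np.linalg.lstsq(np.c_[P[:,:2]-P[:,:2].mean(0),np.ones(len(P))],P[:,2],rcond=None)[0]; print("slope",q.round(3))
    P=sel(W,(.5405,.041),.055,.121,.128); A=(.5405,.041);
    if len(P)>50:
        th=np.arctan2(P[:,1]-A[1],P[:,0]-A[0]); r=np.hypot(P[:,1]-A[1],P[:,0]-A[0]); b=np.floor(th/(np.pi/18))
        O=np.array([P[b==k][r[b==k].argmax()] for k in np.unique(b)]); print(len(O)," mouth outer",circ(O).round(4),circ(O,.046).round(4)[:2])
E
```

```text
[0.5347053  0.12743121 0.18159815] [ 3.06271586e+00  6.81926520e-01 -2.46958151e-03] [-0.56429892  0.53206527 -2.01540546] 0.022626254650403233
wrist [0.5347 0.1274 0.1816] 8619
31  lid outer [0.5357 0.1305 0.036 ] [0.5357 0.1305] 0.178
slope [ 0.001 -0.008  0.178]
14  mouth outer [0.5423 0.0529 0.0432] [0.5408 0.0468]
top [0.5345 0.1312 0.1814] 221
12  lid outer [0.5361 0.1298 0.035 ] [0.5362 0.1309] 0.1782
slope [0.004 0.    0.178]
36  mouth outer [0.5416 0.0413 0.0453] [0.5416 0.0414]
side [0.5343 0.1338 0.1813] 354
30  lid outer [0.5335 0.1322 0.0364] [0.5335 0.132 ] 0.1781
slope [0.006 0.01  0.178]
36  mouth outer [0.5394 0.0407 0.0459] [0.5394 0.0407]
```

View pics/side3.png

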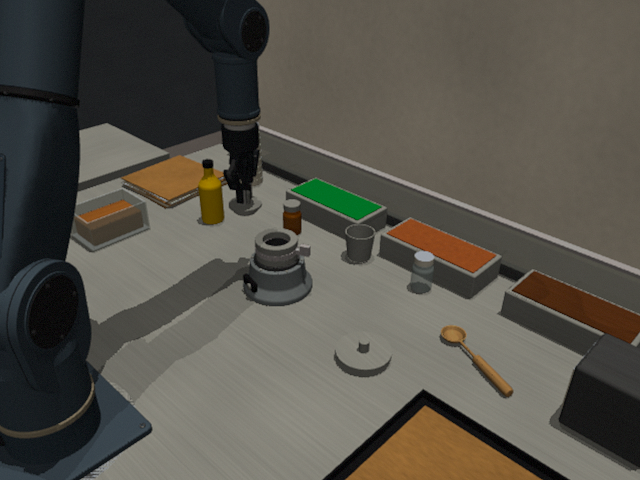

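View pics/wrist3.png

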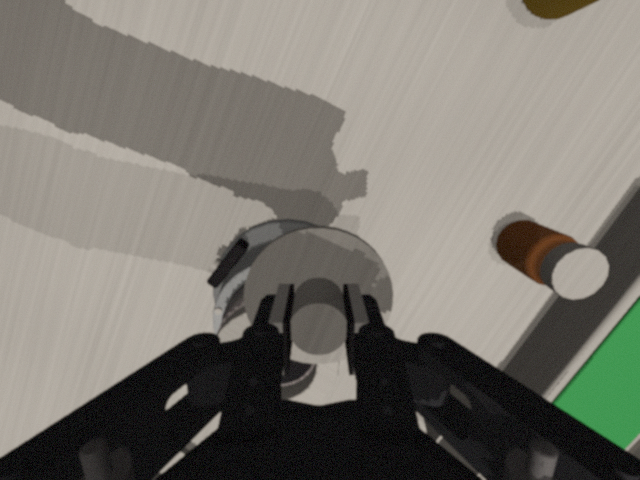

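Emit:
carry_out:
  rows:
    - [[0.08,-1.0,0],[0,0,0],0]
    - [[0.12,-1.8,0],[0,0,0],0]
    - [[0.15,-2.2,-0.2],[0,0,0],0]
    - [[0.15,-2.3,-0.5],[0,0,0],0]
    - [[0.15,-2.3,-0.6],[0,0,0],0]
    - [[0.15,-2.3,-0.6],[0,0,0],0]
    - [[0.15,-2.3,-0.6],[0,0,0],0]

```text
t: 5.75
tool_pos: [0.5407, 0.0449, 0.1577]
ee_rot: [-3.062, -0.7, 0.001]
contact_force: [-0.1, 0.4, -2.9]
width: 0.0225
```

```bash
python3 - <<'E'
from h import *
for n in ("top","side"):
    o=get_obs(); T=o["tool_pos"]
    p,d,W=cloud(n); cv2.imwrite(f"pics/{n}4.png",cv2.resize(p[180:330,200:400],None,fx=4,fy=4))
    z=T[2]-.003
    P=sel(W,T,.05,z-.006,z+.006)
    print(n,T.round(4),len(P),o["contact_force"])
    A=T;th=np.arctan2(P[:,1]-A[1],P[:,0]-A[0]); r=np.hypot(P[:,1]-A[1],P[:,0]-A[0]); b=np.floor(th/(np.pi/18))
    O=np.array([P[b==k][r[b==k].argmax()] for k in np.unique(b)]); print(len(O)," lid outer",circ(O).round(4),circ(O,.036).round(4)[:2],P[:,2].mean().round(4))
E
```

```text
top [0.5407 0.0449 0.1577] 0 [-0.13819827  0.35479781 -2.90461307]h.py:15: RuntimeWarning: Mean of empty slice.
  return least_squares(g,[*P.mean(0)[:2],0.03],loss="soft_l1",f_scale=0.001).x
  ret = ret.dtype.type(ret / rcount)
Traceback (most recent call last):
  File "h.py", line 15, in circ
    return least_squares(g,[*P.mean(0)[:2],0.03],loss="soft_l1",f_scale=0.001).x
                             ~~~~~~~~~^^^^
IndexError: invalid index to scalar variable.
```

```bash
python3 - <<'E'
from h import *
for n in ("side",):
    o=get_obs(); T=o["tool_pos"]
    p,d,W=cloud(n); cv2.imwrite(f"pics/{n}4.png",cv2.resize(p[180:330,200:400],None,fx=4,fy=4))
    z=T[2]-.003
    P=sel(W,T,.05,z-.006,z+.006)
    print(n,T.round(4),len(P),o["contact_force"])
    A=T;th=np.arctan2(P[:,1]-A[1],P[:,0]-A[0]); r=np.hypot(P[:,1]-A[1],P[:,0]-A[0]); b=np.floor(th/(np.pi/18))
    O=np.array([P[b==k][r[b==k].argmax()] for k in np.unique(b)]); print(len(O)," lid outer",circ(O).round(4),circ(O,.036).round(4)[:2],P[:,2].mean().round(4))
E
```

```text
side [0.5408 0.0447 0.1579] 383 [-0.83071669  0.49193168 -2.19761187]
30  lid outer [0.5409 0.0429 0.0363] [0.5407 0.0428] 0.1546
```

View pics/side4.png

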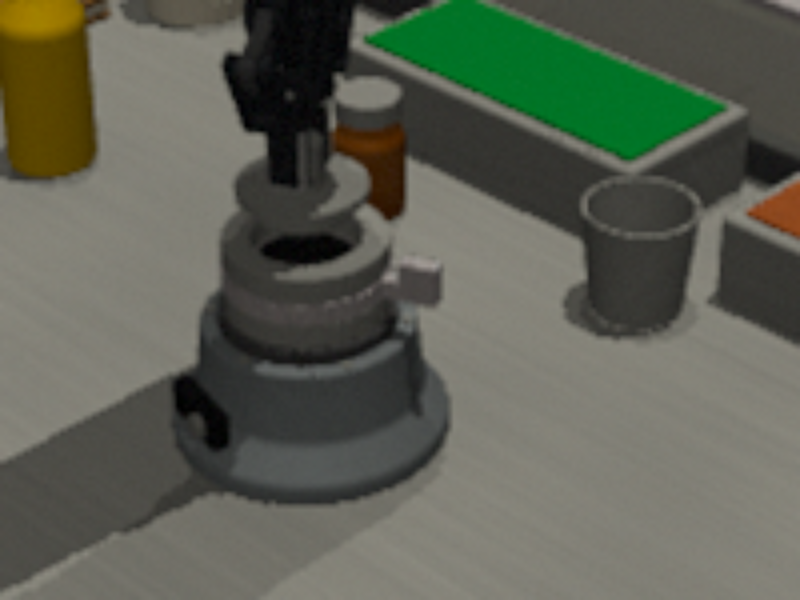

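Emit:
carry_out:
  rows:
    - [[-0.03,-0.055,0],[0,0,0],0]
    - [[-0.03,-0.055,0],[0,0,0],0]
    - [[-0.03,-0.055,-0.1],[0,0,0],0]
    - [[-0.03,-0.055,-0.2],[0,0,0],0]
    - [[-0.03,-0.055,-0.3],[0,0,0],0]
    - [[-0.03,-0.055,-0.4],[0,0,0],0]
    - [[-0.03,-0.055,-0.45],[0,0,0],0]

```text
t: 6.55
tool_pos: [0.5393, 0.0409, 0.1393]
ee_rot: [-3.063, -0.696, 0.001]
contact_force: [-0.3, 0.5, -3.0]
width: 0.0224
```

Emit:
carry_out:
  rows:
    - [[0,0,-0.08],[0,0,0],0]
    - [[0,0,-0.14],[0,0,0],0]
    - [[0,0,-0.18],[0,0,0],0]
    - [[0,0,-0.2],[0,0,0],0]
    - [[0,0,-0.2],[0,0,0],0]

```text
t: 7.05
tool_pos: [0.5395, 0.041, 0.1325]
ee_rot: [-3.063, -0.696, -0.001]
contact_force: [-2.5, -0.4, 4.5]
width: 0.0229
```

Emit:
carry_out:
  rows:
    - [[0,0,0],[0,0,0],0.6]
    - [[0,0,0],[0,0,0],0.6]
    - [[0,0,0],[0,0,0],0.6]
    - [[0,0,0.2],[0,0,0],0.6]
    - [[0,0,1],[0,0,0],0.6]
    - [[0,0,2],[0,0,0],0.6]
    - [[0,0,2],[0,0,0],0.6]

```text
t: 7.75
tool_pos: [0.5422, 0.0408, 0.217]
ee_rot: [3.063, 0.695, 0.013]
contact_force: [0.4, 0.1, -0.5]
width: 0.0511
```

```bash
cat > lidchk.py <<'E'
from h import *
import sys
for n in ("side","top"):
    p,d,W=cloud(n); cv2.imwrite(f"pics/{n}{sys.argv[1]}.png",cv2.resize(p[180:330,200:400],None,fx=4,fy=4))
    A=np.array((.5405,.041)); o=get_obs(); print(n,o["tool_pos"].round(4),o["contact_force"].round(2),o["torque"].round(3))
    P=sel(W,A,.045,.12,.136)
    if len(P)<30: continue
    th=np.arctan2(P[:,1]-A[1],P[:,0]-A[0]); r=np.hypot(P[:,1]-A[1],P[:,0]-A[0])
    Q=P[(P[:,2]>.1265)]
    q=np.linalg.lstsq(np.c_[Q[:,:2]-A,np.ones(len(Q))],Q[:,2],rcond=None)[0]; print("flange plane",len(Q),q.round(4))
    K=sel(W,A,.02,.15,.16); 
    if len(K): print("knobtop",len(K),K.mean(0).round(4))
    P=sel(W,A,.085,.111,.125); r=np.hypot(*(P[:,:2]-A).T); P=P[(r>.052)]
    if len(P): th=np.arctan2(P[:,1]-A[1],P[:,0]-A[0]); print("lug",len(P),np.median(th).round(3),th.min().round(3),th.max().round(3))
E
python3 lidchk.py 5
```

```text
side [0.5411 0.041  0.2148] [ 0.23 -0.3  -0.28] [-0.013 -0.016  0.073]
flange plane 405 [0.0004 0.0017 0.1295]
knobtop 76 [0.5383 0.0384 0.1544]
lug 64 -1.177 -1.293 -1.018
top [0.54   0.041  0.2131] [-0.82  0.12  0.66] [ 0.013 -0.014 -0.019]
```

View pics/side5.png

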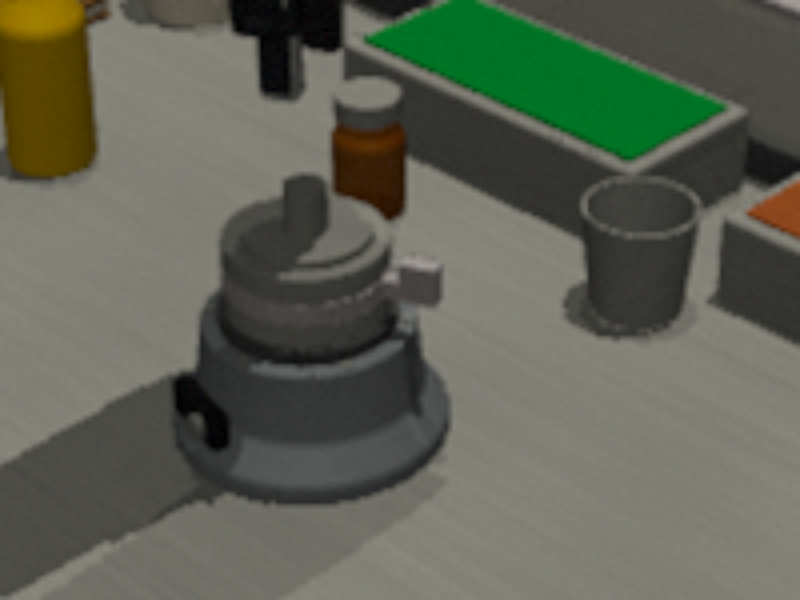

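Emit:
carry_out:
  rows:
    - [[-0.08,-1.0,0],[0,0,-0.19],0]
    - [[-0.08,-1.88,0],[0,0,-0.19],0]
    - [[-0.08,-1.88,-0.3],[0,0,-0.19],0]
    - [[-0.08,-1.88,-0.8],[0,0,-0.19],0]
    - [[-0.08,-1.88,-1.2],[0,0,-0.19],0]
    - [[-0.08,-1.88,-1.2],[0,0,-0.19],0]

```text
t: 8.45
tool_pos: [0.5344, -0.0337, 0.1611]
ee_rot: [-3.071, -0.656, 0.008]
contact_force: [-0.5, 0.4, 0.6]
width: -0.0002
```

```bash
python3 - <<'E'
from h import *
o=get_obs(); print(o["tool_pos"],o["ee_rot"],o["contact_force"],o["torque"],o["width"],o["joints"].round(2))
p,d,W=cloud("wrist"); cv2.imwrite("pics/w6.png",p)
A=np.array((.540,.041))
P=sel(W,A,.085,.111,.125); r=np.hypot(*(P[:,:2]-A).T); P=P[(r>.052)]; print(len(P),P.mean(0),P.min(0),P.max(0))
E
python3 lidchk.py 6
```

```text
[ 0.53438443 -0.03366264  0.16113973] [-3.07117008 -0.6555436   0.00838313] [-0.49923354  0.39081967  0.60899783] [0.05556353 0.00147711 0.02099423] -0.00019985085955378994 [-0.2   0.46  0.25  1.9  -0.16  0.8   0.56]
723 [ 0.56800905 -0.01679088  0.11974837] [ 0.56057544 -0.02912836  0.11104372] [ 0.57753185 -0.00623896  0.12273724]
side [ 0.5359 -0.0339  0.1634] [0.75 0.64 0.7 ] [-0.009  0.017  0.026]
flange plane 410 [0.0053 0.0037 0.1296]
knobtop 75 [0.5382 0.0385 0.1545]
lug 60 -1.178 -1.269 -1.036
top [ 0.5363 -0.034   0.164 ] [-0.19  0.22  0.22] [ 0.013 -0.007 -0.003]
flange plane 325 [ 0.0029 -0.0178  0.1298]
knobtop 33 [0.5425 0.0472 0.1554]
```

View pics/w6.png

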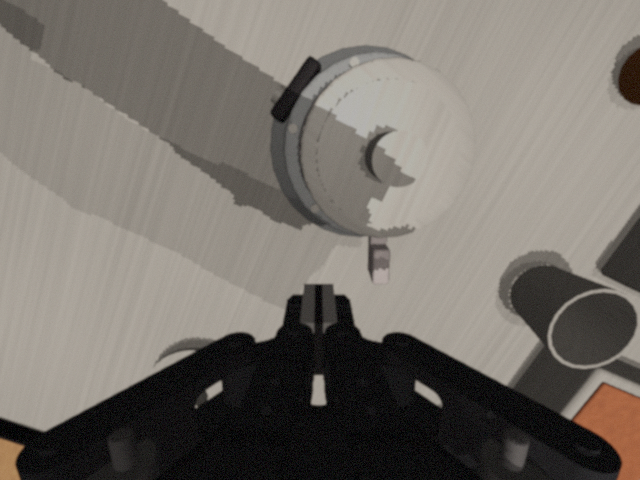

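View pics/side6.png

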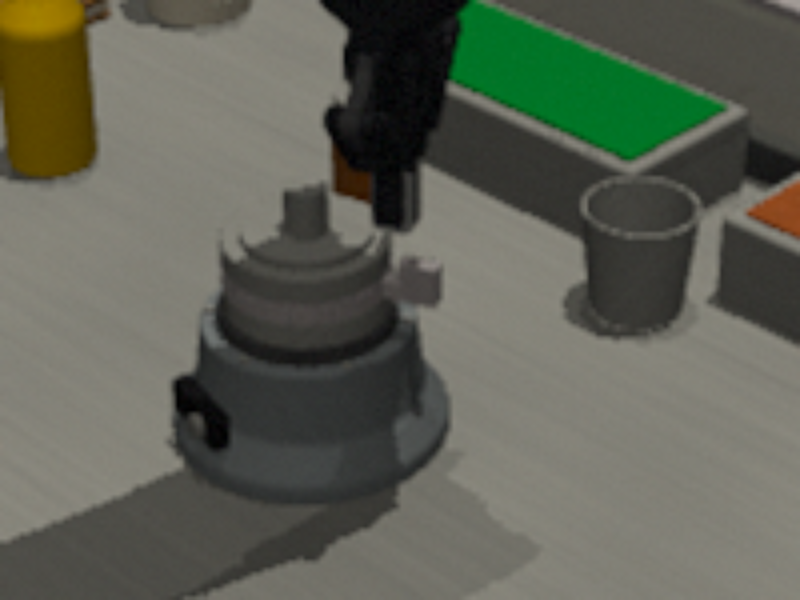

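Emit:
carry_out:
  rows:
    - [[0,0,-0.6],[0,0,0],0]
    - [[0,0,-1.2],[0,0,0],0]
    - [[0,0,-1.55],[0,0,0],0]
    - [[0,0,-1.55],[0,0,0],0]
    - [[0,0,-1.55],[0,0,0],0]

```text
t: 9.1
tool_pos: [0.5368, -0.0342, 0.1027]
ee_rot: [3.072, 0.655, 0.001]
contact_force: [0.5, -0.2, 0.9]
width: 0.0003
```

```bash
python3 - <<'E'
from h import *
o=get_obs(); print(o["tool_pos"],o["ee_rot"],o["contact_force"],o["torque"],o["width"],o["joints"].round(2))
p,d,W=cloud("wrist"); cv2.imwrite("pics/w7.png",p)
p,d,W=cloud("side"); cv2.imwrite("pics/s7.png",cv2.resize(p[180:330,200:400],None,fx=4,fy=4))
E
```

```text
[ 0.53677198 -0.03424085  0.10269064] [3.07227179e+00 6.55395249e-01 1.09936727e-03] [ 0.47461789 -0.20990931  0.85521714] [-0.01911147 -0.05486456 -0.03093714] 0.00029946415701481135 [-0.17  0.54  0.22  1.96 -0.19  0.66  0.59]
```

View pics/w7.png

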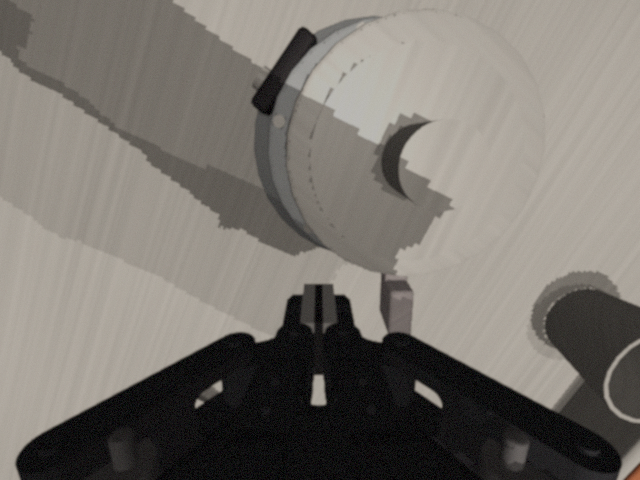

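View pics/s7.png

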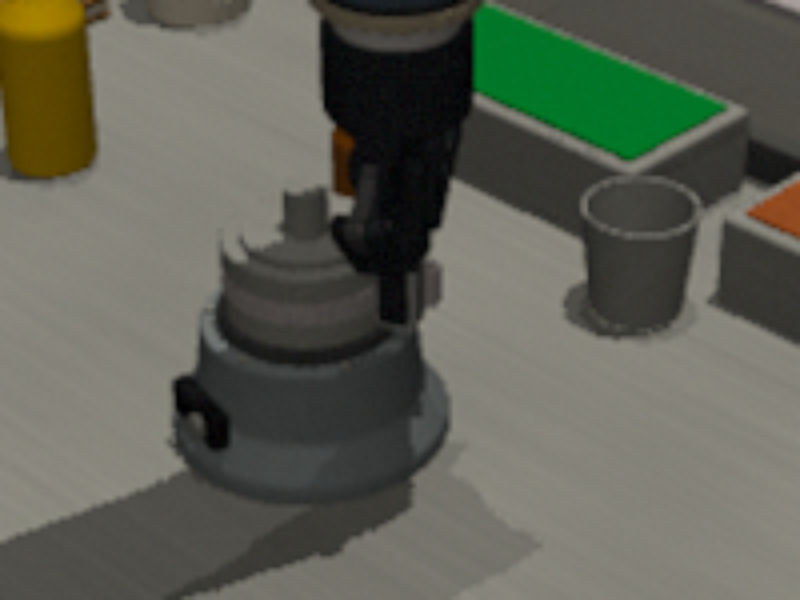

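Emit:
carry_out:
  rows:
    - [[0.11,0.05,0],[0,0,0],0]
    - [[0.22,0.1,0],[0,0,0],0]
    - [[0.32,0.143,0],[0,0,0],0]
    - [[0.32,0.143,0],[0,0,0],0]
    - [[0.32,0.143,0],[0,0,0],0]

```text
t: 9.7
tool_pos: [0.5492, -0.0284, 0.1019]
ee_rot: [3.072, 0.656, -0.0]
contact_force: [-0.6, -0.6, -0.5]
width: -0.0
```

```bash
cat > f.py <<'E'
from h import *
import sys
A=np.array((.540,.041))
def rep():
    F=[];M=[]
    for i in range(int(sys.argv[1]) if len(sys.argv)>1 else 1):
        if i: read_camera("side")
        o=get_obs(); F.append(o["contact_force"]); M.append(o["torque"])
    F=np.mean(F,0);M=np.mean(M,0)
    T=o["tool_pos"]; yaw=2*np.arctan2(o["ee_rot"][1],o["ee_rot"][0]); yaw=(yaw+np.pi)%(2*np.pi)-np.pi
    phi=yaw-np.pi/2; er=np.array((np.cos(phi),np.sin(phi)));et=np.array((-er[1],er[0])); d=T[:2]-A
    print("t",round(o["t"],2),"T",T.round(4),"yaw",np.degrees(yaw).round(2),"rad",(d@er*1e3).round(2),"tan",(d@et*1e3).round(2),"polar",np.arctan2(d[1],d[0]).round(4),"F r,t,z",(F[:2]@er).round(2),(F[:2]@et).round(2),F[2].round(2),"M",M.round(3),"mill moment",(d[0]*F[1]-d[1]*F[0]).round(3),"+Mz",(d[0]*F[1]-d[1]*F[0]+M[2]).round(3))
rep()
E
python3 f.py 3
```

```text
t 9.8 T [ 0.5489 -0.0286  0.1019] yaw 24.08 rad 67.18 tan -20.28 polar -1.4437 F r,t,z 0.76 -0.32 -0.63 M [-0.019  0.023  0.004] mill moment -0.006 +Mz -0.002
```

Emit:
carry_out:
  rows:
    - [[0.05,0.022,0],[0,0,0],0]
    - [[0.1,0.045,0],[0,0,0],0]
    - [[0.1,0.045,0],[0,0,0],0]

```text
t: 10.1
tool_pos: [0.5517, -0.0275, 0.1017]
ee_rot: [3.073, 0.654, -0.005]
contact_force: [-4.8, -1.6, 3.7]
width: 0.0001
```

```bash
python3 f.py 2
```

```text
t 10.15 T [ 0.5517 -0.0274  0.1017] yaw 24.04 rad 67.25 tan -17.17 polar -1.4012 F r,t,z -0.58 -5.41 3.64 M [-0.453  1.004  0.01 ] mill moment -0.373 +Mz -0.364
```

```bash
cat > plan.py <<'E'
import numpy as np,sys
A=np.array((.540,.041)); r,s=.0672,-.0159
def pos(deg,ds=0,dr=0):
    p=np.radians(deg-90+24.07); er=np.array((np.cos(p),np.sin(p)));et=np.array((-er[1],er[0])); return A+(r+dr)*er+(s+ds)*et
def rows(a,bs,ra=0):
    for b in bs: print([*((pos(b)-pos(a))/.04).round(3),0],[0,0,round((b-a)/8,4)])
if __name__=="__main__": rows(float(sys.argv[1]),[float(x) for x in sys.argv[2:]])
E
python3 plan.py 0 2 5 8 11 14 16
```

```text
[np.float64(0.059), np.float64(0.012), 0] [0, 0, 0.25]
[np.float64(0.147), np.float64(0.035), 0] [0, 0, 0.625]
[np.float64(0.233), np.float64(0.061), 0] [0, 0, 1.0]
[np.float64(0.318), np.float64(0.093), 0] [0, 0, 1.375]
[np.float64(0.401), np.float64(0.128), 0] [0, 0, 1.75]
[np.float64(0.455), np.float64(0.155), 0] [0, 0, 2.0]
```

Emit:
carry_out:
  rows:
    - [[0.059,0.012,0],[0,0,0.25],0]
    - [[0.147,0.035,0],[0,0,0.625],0]
    - [[0.233,0.061,0],[0,0,1.0],0]
    - [[0.318,0.093,0],[0,0,1.375],0]
    - [[0.401,0.128,0],[0,0,1.75],0]
    - [[0.455,0.155,0],[0,0,2.0],0]
    - [[0.455,0.155,0],[0,0,2.0],0]

```text
t: 10.85
tool_pos: [0.5699, -0.0219, 0.1017]
ee_rot: [2.951, 1.077, -0.005]
contact_force: [-4.7, -4.8, 3.6]
width: -0.0001
```

```bash
python3 f.py 2; python3 plan.py 16 17 18 19 20 21 22
```

```text
t 10.9 T [ 0.5699 -0.0219  0.1017] yaw 40.03 rad 67.37 tan -17.6 polar -1.1277 F r,t,z 0.18 -6.89 3.71 M [-0.766  1.06   0.007] mill moment -0.461 +Mz -0.454
[np.float64(0.027), np.float64(0.014), 0] [0, 0, 0.125]
[np.float64(0.053), np.float64(0.028), 0] [0, 0, 0.25]
[np.float64(0.08), np.float64(0.043), 0] [0, 0, 0.375]
[np.float64(0.106), np.float64(0.058), 0] [0, 0, 0.5]
[np.float64(0.131), np.float64(0.074), 0] [0, 0, 0.625]
[np.float64(0.157), np.float64(0.09), 0] [0, 0, 0.75]
```

Emit:
carry_out:
  rows:
    - [[0.027,0.014,0],[0,0,0.125],0]
    - [[0.053,0.028,0],[0,0,0.25],0]
    - [[0.08,0.043,0],[0,0,0.375],0]
    - [[0.106,0.058,0],[0,0,0.5],0]

```text
t: 11.3
tool_pos: [0.5736, -0.0202, 0.1017]
ee_rot: [2.912, 1.177, -0.007]
contact_force: [-7.6, -6.0, 4.8]
width: 0.0002
```

```bash
python3 f.py 1;python3 f.py 1; python3 f.py 3; python3 plan.py 20 20.5 21 21.5 22 22.5 23; python3 lidchk.py 8
```

```text
t 11.3 T [ 0.5736 -0.0202  0.1017] yaw 44.02 rad 67.34 tan -18.42 polar -1.0695 F r,t,z -0.96 -9.68 4.8 M [-1.16   1.397 -0.008] mill moment -0.67 +Mz -0.678
t 11.3 T [ 0.5736 -0.0202  0.1017] yaw 44.02 rad 67.34 tan -18.42 polar -1.0695 F r,t,z -0.96 -9.68 4.8 M [-1.16   1.397 -0.008] mill moment -0.67 +Mz -0.678
t 11.4 T [ 0.5738 -0.02    0.1017] yaw 44.03 rad 67.37 tan -18.1 polar -1.0648 F r,t,z -0.9 -8.24 4.25 M [-1.077  1.313  0.021] mill moment -0.571 +Mz -0.551
[np.float64(0.013), np.float64(0.008), 0] [0, 0, 0.0625]
[np.float64(0.026), np.float64(0.016), 0] [0, 0, 0.125]
[np.float64(0.039), np.float64(0.024), 0] [0, 0, 0.1875]
[np.float64(0.051), np.float64(0.032), 0] [0, 0, 0.25]
[np.float64(0.064), np.float64(0.04), 0] [0, 0, 0.3125]
[np.float64(0.076), np.float64(0.048), 0] [0, 0, 0.375]
side [ 0.5738 -0.02    0.1017] [-5.89 -5.86  3.75] [-1.052  1.187 -0.008]
flange plane 409 [-2.100e-03 -1.000e-04  1.294e-01]
knobtop 76 [0.5381 0.0385 0.1546]
lug 62 -1.202 -1.307 -0.781
top [ 0.5738 -0.02    0.1017] [-5.73 -4.72  3.31] [-1.046  1.201  0.06 ]
flange plane 84 [-0.0051 -0.0804  0.1314]
```

```bash
python3 plan.py 20 21 22 23 24 25 26;python3 plan.py 26 26.5 27 27.5 28; python3 plan.py 28 28.5 29 29.5 30
```

```text
[np.float64(0.026), np.float64(0.016), 0] [0, 0, 0.125]
[np.float64(0.051), np.float64(0.032), 0] [0, 0, 0.25]
[np.float64(0.076), np.float64(0.048), 0] [0, 0, 0.375]
[np.float64(0.101), np.float64(0.065), 0] [0, 0, 0.5]
[np.float64(0.126), np.float64(0.083), 0] [0, 0, 0.625]
[np.float64(0.15), np.float64(0.1), 0] [0, 0, 0.75]
[np.float64(0.012), np.float64(0.009), 0] [0, 0, 0.0625]
[np.float64(0.024), np.float64(0.018), 0] [0, 0, 0.125]
[np.float64(0.036), np.float64(0.028), 0] [0, 0, 0.1875]
[np.float64(0.048), np.float64(0.037), 0] [0, 0, 0.25]
[np.float64(0.012), np.float64(0.009), 0] [0, 0, 0.0625]
[np.float64(0.023), np.float64(0.019), 0] [0, 0, 0.125]
[np.float64(0.035), np.float64(0.029), 0] [0, 0, 0.1875]
[np.float64(0.046), np.float64(0.039), 0] [0, 0, 0.25]
```

Emit:
carry_out:
  rows:
    - [[0.026,0.016,0],[0,0,0.125],0]
    - [[0.051,0.032,0],[0,0,0.25],0]
    - [[0.076,0.048,0],[0,0,0.375],0]
    - [[0.101,0.065,0],[0,0,0.5],0]
    - [[0.126,0.083,0],[0,0,0.625],0]
    - [[0.15,0.1,0],[0,0,0.75],0]

```text
t: 12.1
tool_pos: [0.5797, -0.0165, 0.1017]
ee_rot: [2.847, 1.328, -0.007]
contact_force: [-5.4, -7.1, 3.3]
width: -0.0004
```

```bash
python3 f.py 1
```

```text
t 12.1 T [ 0.5797 -0.0165  0.1017] yaw 50.01 rad 67.36 tan -18.51 polar -0.9661 F r,t,z 0.38 -8.9 3.29 M [-1.299  1.259  0.007] mill moment -0.592 +Mz -0.585
```

Emit:
carry_out:
  rows:
    - [[0.012,0.009,0],[0,0,0.0625],0]
    - [[0.024,0.018,0],[0,0,0.125],0]
    - [[0.036,0.028,0],[0,0,0.1875],0]
    - [[0.048,0.037,0],[0,0,0.25],0]

```text
t: 12.5
tool_pos: [0.5817, -0.0151, 0.1017]
ee_rot: [2.823, 1.377, -0.006]
contact_force: [-5.5, -6.4, 4.5]
width: -0.0002
```

```bash
python3 f.py 1; python3 f.py 2;python3 f.py 2
```

```text
t 12.5 T [ 0.5817 -0.0151  0.1017] yaw 51.99 rad 67.37 tan -18.5 polar -0.9316 F r,t,z -0.42 -8.42 4.47 M [-1.292  1.226  0.036] mill moment -0.575 +Mz -0.539
t 12.55 T [ 0.5818 -0.015   0.1017] yaw 52.03 rad 67.41 tan -18.37 polar -0.9289 F r,t,z -0.41 -8.71 4.6 M [-1.277  1.205  0.027] mill moment -0.595 +Mz -0.568
t 12.6 T [ 0.5818 -0.0149  0.1017] yaw 51.99 rad 67.37 tan -18.34 polar -0.9291 F r,t,z -0.76 -8.17 4.1 M [-1.239  1.169  0.002] mill moment -0.564 +Mz -0.562
```

```bash
sed -i 's/"M",M.round(3)/"M r,t,z",(M[:2]@er).round(3),(M[:2]@et).round(3),M[2].round(3)/; s/print("t",/print("t",/' f.py; python3 f.py 1; for a in 28 30 32 34 36 38 40 42 44 46 48 50 52 54 56 58 60 62 64; do echo $a; python3 - $a <<'E'
import sys; from plan import *
a=float(sys.argv[1]); print([[*((pos(a+b)-pos(a))/.04).round(3).tolist(),round(b/8,4)] for b in (.5,1,1.5,2)])
E
done
```

```text
t 12.6 T [ 0.5818 -0.0149  0.1017] yaw 51.99 rad 67.37 tan -18.34 polar -0.9291 F r,t,z -1.12 -7.34 3.46 M r,t,z -1.67 0.16 -0.013 mill moment -0.515 +Mz -0.528
28
[[0.012, 0.009, 0.0625], [0.023, 0.019, 0.125], [0.035, 0.029, 0.1875], [0.046, 0.039, 0.25]]
30
[[0.011, 0.01, 0.0625], [0.023, 0.02, 0.125], [0.034, 0.03, 0.1875], [0.045, 0.04, 0.25]]
32
[[0.011, 0.01, 0.0625], [0.022, 0.021, 0.125], [0.033, 0.031, 0.1875], [0.044, 0.042, 0.25]]
34
[[0.011, 0.011, 0.0625], [0.021, 0.021, 0.125], [0.032, 0.032, 0.1875], [0.042, 0.043, 0.25]]
36
[[0.01, 0.011, 0.0625], [0.02, 0.022, 0.125], [0.031, 0.033, 0.1875], [0.041, 0.045, 0.25]]
38
[[0.01, 0.011, 0.0625], [0.02, 0.023, 0.125], [0.029, 0.034, 0.1875], [0.039, 0.046, 0.25]]
40
[[0.009, 0.012, 0.0625], [0.019, 0.024, 0.125], [0.028, 0.035, 0.1875], [0.037, 0.047, 0.25]]
42
[[0.009, 0.012, 0.0625], [0.018, 0.024, 0.125], [0.027, 0.036, 0.1875], [0.036, 0.049, 0.25]]
44
[[0.009, 0.012, 0.0625], [0.017, 0.025, 0.125], [0.026, 0.037, 0.1875], [0.034, 0.05, 0.25]]
46
[[0.008, 0.013, 0.0625], [0.016, 0.025, 0.125], [0.024, 0.038, 0.1875], [
[... 188 characters left out ...]
], [0.029, 0.053, 0.25]]
52
[[0.007, 0.013, 0.0625], [0.014, 0.027, 0.125], [0.02, 0.04, 0.1875], [0.027, 0.054, 0.25]]
54
[[0.006, 0.014, 0.0625], [0.013, 0.027, 0.125], [0.019, 0.041, 0.1875], [0.025, 0.055, 0.25]]
56
[[0.006, 0.014, 0.0625], [0.012, 0.028, 0.125], [0.017, 0.042, 0.1875], [0.023, 0.056, 0.25]]
58
[[0.005, 0.014, 0.0625], [0.011, 0.028, 0.125], [0.016, 0.042, 0.1875], [0.021, 0.057, 0.25]]
60
[[0.005, 0.014, 0.0625], [0.01, 0.029, 0.125], [0.014, 0.043, 0.1875], [0.019, 0.057, 0.25]]
62
[[0.004, 0.014, 0.0625], [0.009, 0.029, 0.125], [0.013, 0.043, 0.1875], [0.017, 0.058, 0.25]]
64
[[0.004, 0.015, 0.0625], [0.008, 0.029, 0.125], [0.011, 0.044, 0.1875], [0.015, 0.058, 0.25]]
```

Emit:
carry_out:
  rows:
    - [[0.012,0.009,0],[0,0,0.0625],0]
    - [[0.023,0.019,0],[0,0,0.125],0]
    - [[0.035,0.029,0],[0,0,0.1875],0]
    - [[0.046,0.039,0],[0,0,0.25],0]

```text
t: 13.0
tool_pos: [0.5836, -0.0136, 0.1017]
ee_rot: [2.799, 1.426, -0.006]
contact_force: [-5.3, -6.5, 3.9]
width: 0.0
```

```bash
python3 f.py 1; python3 f.py 2
```

```text
t 13.0 T [ 0.5836 -0.0136  0.1017] yaw 53.98 rad 67.38 tan -18.52 polar -0.8969 F r,t,z -0.49 -8.42 3.93 M r,t,z -1.771 0.135 0.057 mill moment -0.576 +Mz -0.519
t 13.05 T [ 0.5837 -0.0135  0.1018] yaw 54.02 rad 67.39 tan -18.36 polar -0.8939 F r,t,z -0.22 -8.75 3.72 M r,t,z -1.747 0.134 0.049 mill moment -0.594 +Mz -0.545
```

Emit:
carry_out:
  rows:
    - [[0.011,0.01,0],[0,0,0.0625],0]
    - [[0.023,0.02,0],[0,0,0.125],0]
    - [[0.034,0.03,0],[0,0,0.1875],0]
    - [[0.045,0.04,0],[0,0,0.25],0]

```text
t: 13.45
tool_pos: [0.5855, -0.0121, 0.1017]
ee_rot: [2.773, 1.474, -0.006]
contact_force: [-6.3, -7.7, 3.8]
width: 0.0001
```

```bash
python3 f.py 1; python3 f.py 2
```

```text
t 13.45 T [ 0.5855 -0.0121  0.1017] yaw 55.98 rad 67.4 tan -18.56 polar -0.8625 F r,t,z -0.98 -9.89 3.77 M r,t,z -1.838 0.118 -0.018 mill moment -0.685 +Mz -0.703
t 13.5 T [ 0.5856 -0.012   0.1017] yaw 56.02 rad 67.4 tan -18.45 polar -0.8603 F r,t,z -0.62 -8.91 3.57 M r,t,z -1.812 0.13 -0.018 mill moment -0.612 +Mz -0.63
```

Emit:
carry_out:
  rows:
    - [[0.011,0.01,0],[0,0,0.0625],0]
    - [[0.022,0.021,0],[0,0,0.125],0]
    - [[0.033,0.031,0],[0,0,0.1875],0]
    - [[0.044,0.042,0],[0,0,0.25],0]

```text
t: 13.9
tool_pos: [0.587, -0.0109, 0.1017]
ee_rot: [2.747, 1.522, -0.007]
contact_force: [-5.9, -8.6, 5.1]
width: -0.0
```

```bash
python3 f.py 1; python3 f.py 2
```

```text
t 13.9 T [ 0.587  -0.0109  0.1017] yaw 57.96 rad 67.37 tan -19.08 polar -0.8353 F r,t,z -0.41 -10.38 5.06 M r,t,z -2.111 0.148 -0.024 mill moment -0.707 +Mz -0.731
t 13.95 T [ 0.5871 -0.0108  0.1017] yaw 57.99 rad 67.4 tan -19.0 polar -0.8334 F r,t,z -0.45 -10.19 4.26 M r,t,z -2.105 0.184 -0.008 mill moment -0.696 +Mz -0.704
```

Emit:
carry_out:
  rows:
    - [[0.011,0.011,0],[0,0,0.0625],0]
    - [[0.021,0.021,0],[0,0,0.125],0]

```text
t: 14.15
tool_pos: [0.5877, -0.0103, 0.1017]
ee_rot: [2.734, 1.545, -0.008]
contact_force: [-7.0, -9.0, 4.9]
width: -0.0003
```

```bash
python3 f.py 1; python3 f.py 2; python3 -c "
from plan import *
rows(35,[35.5,36])"
```

```text
t 14.15 T [ 0.5877 -0.0103  0.1017] yaw 58.94 rad 67.34 tan -19.35 polar -0.8218 F r,t,z -1.35 -11.32 4.94 M r,t,z -2.28 0.259 -0.011 mill moment -0.789 +Mz -0.799
t 14.2 T [ 0.5878 -0.0103  0.1017] yaw 58.98 rad 67.38 tan -19.31 polar -0.8205 F r,t,z -1.14 -10.76 4.49 M r,t,z -2.264 0.228 -0.015 mill moment -0.747 +Mz -0.762
[np.float64(0.01), np.float64(0.011), 0] [0, 0, 0.0625]
[np.float64(0.021), np.float64(0.022), 0] [0, 0, 0.125]
```

Emit:
carry_out:
  rows:
    - [[0.01,0.011,0],[0,0,0.0625],0]
    - [[0.021,0.022,0],[0,0,0.125],0]

```text
t: 14.4
tool_pos: [0.5884, -0.0098, 0.1017]
ee_rot: [2.721, 1.569, -0.009]
contact_force: [-6.5, -10.8, 5.0]
width: -0.0
```

```bash
python3 f.py 1; python3 f.py 2
```

```text
t 14.4 T [ 0.5884 -0.0098  0.1017] yaw 59.93 rad 67.34 tan -19.68 polar -0.8091 F r,t,z -0.2 -12.57 5.02 M r,t,z -2.442 0.268 0.034 mill moment -0.85 +Mz -0.816
t 14.45 T [ 0.5885 -0.0097  0.1017] yaw 59.97 rad 67.36 tan -19.58 polar -0.8071 F r,t,z -0.89 -11.98 4.74 M r,t,z -2.425 0.236 0.006 mill moment -0.824 +Mz -0.819
```

Emit:
carry_out:
  rows:
    - [[-0.06,-0.105,0],[0,0,0],0]
    - [[-0.19,-0.325,0],[0,0,0],0]
    - [[-0.3,-0.52,0],[0,0,0],0]
    - [[-0.3,-0.52,0],[0,0,0],0]
    - [[-0.3,-0.52,1],[0,0,0],0]
    - [[-0.3,-0.52,2],[0,0,0],0]
    - [[-0.3,-0.52,3],[0,0,0],0]
    - [[-0.3,-0.52,3],[0,0,0],0]

```text
t: 15.25
tool_pos: [0.5815, -0.0269, 0.2274]
ee_rot: [2.716, 1.57, 0.013]
contact_force: [-0.0, 0.4, -1.3]
width: 0.0005
```

```bash
python3 lidchk.py 9; python3 - <<'E'
from h import *
p,d,W=cloud("wrist"); cv2.imwrite("pics/w9.png",p)
A=np.array((.540,.041))
P=sel(W,A,.085,.111,.125); r=np.hypot(*(P[:,:2]-A).T); P=P[(r>.052)]; th=np.arctan2(P[:,1]-A[1],P[:,0]-A[0]);print(len(P),np.median(th))
E
```

```text
side [ 0.5802 -0.0268  0.2247] [-0.19  0.17 -0.43] [0.    0.011 0.002]
flange plane 408 [ 0.0006 -0.0059  0.1295]
knobtop 77 [0.5385 0.0386 0.1542]
lug 59 -0.578 -0.656 -0.433
top [ 0.579  -0.0267  0.2228] [-0.23  0.19 -1.57] [-0.026 -0.007 -0.022]
flange plane 318 [-0.0091 -0.0126  0.1297]
knobtop 24 [0.541  0.0482 0.1558]
397 -0.5450783129715416
```

View pics/side9.png

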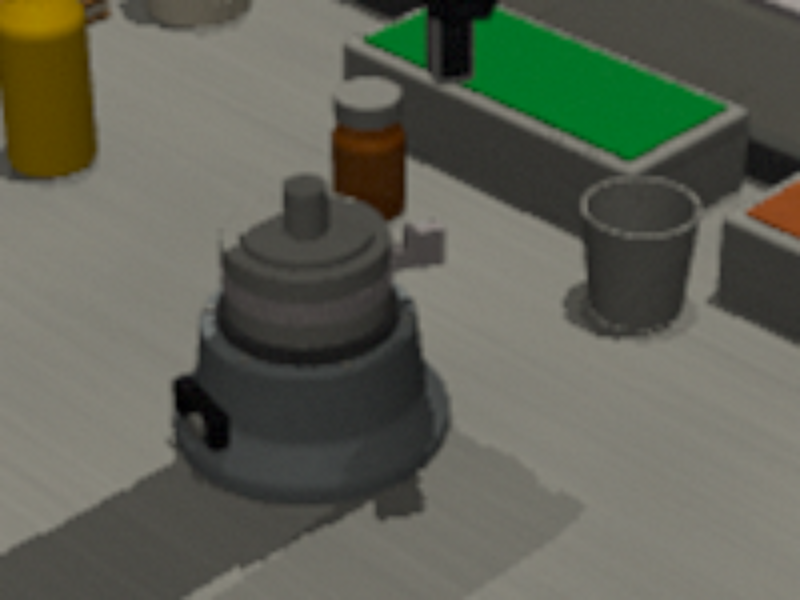

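View pics/w9.png

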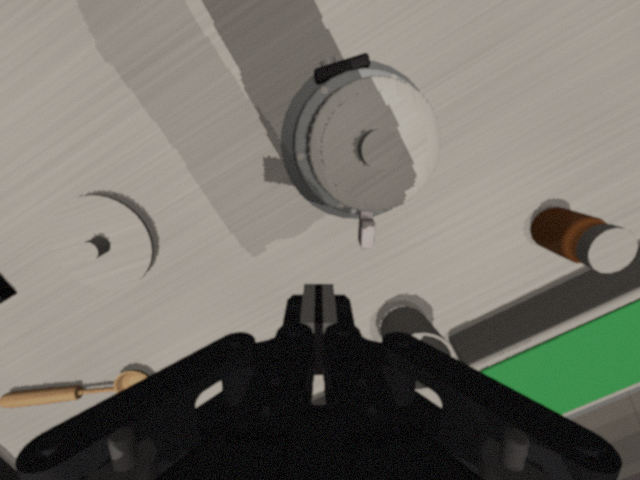

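```bash
python3 - <<'E'
from bench import *
print(get_obs()["contact_force"],get_obs()["tool_pos"]); print(hand_in())
E
```

```text
[-0.92275033 -0.2936027  -0.07233126] [ 0.57828575 -0.02668391  0.22155538]
the job is handed in; nothing more can be done
None
```

The lid is in the mill's mouth, and the locking ring is turned up against its spring pad. I handed the job in at about 15.5 s; it reported no verdict.

- **Lid:** I gripped it by the knob and lowered it into the mouth, where it met the ring with about 7 N. The side camera then showed the flange top at 129.5 mm (129 expected), level within 0.01 rad. The top camera, with few flange points and partial views, gave up to 0.018 rad. The knob was seen only in part by each camera, so I had no exact check of the centring afterwards.
- **Ring:** I pushed the lug anticlockwise about 0.6 rad with the shut fingers. The turning moment held near 0.6 N m, then rose steadily over the last three steps.
- **Pad force:** I stopped at about 0.83 N m, a rise of about 0.23 N m. Lug travel since contact suggests up to 0.35 N m. The two estimates differ, but both are within the snug range of 0.11 to 0.45. That means roughly 6 to 9 N on the pad.
- **Letting go:** I backed the fingers off and raised them clear. The force reading afterwards was only noise. The last pictures show the lid still seated and the lug where I left it. The bystanders in view looked undisturbed, but I did not measure their positions again.

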